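# Sweep up the scraps and stow the pots in the flap-topped crate

### The arm

A 6-joint arm with a two-finger parallel gripper is mounted at the origin on a cart in front of the work surface, level with it; the furniture and walls round the work are solid. World frame = base frame: x ahead of the robot, y to its left, z up, the work surface at z = 0. Lengths are in m, angles in rad, forces in N, time in s.
With the tool pointing down it reaches from about 0.25 to 0.775 m from the base axis. Payload 4 kg.
Tool frame: the origin (TCP) lies at the centre of the arm's flange, where the gripper is bolted on; the fingertips stand 199 mm ahead of it and the grasp point (between the pads) lies 180 mm ahead of it (robot.tcp_to_tips is the z of the fingertips in the tool frame, in m); z points along the fingers, y is the line along which they close (so a half turn about z gives the same grasp; the last joint's range is limited). The gripper opens to 94 mm and grips with 3 to 60 N. Pads are 16 mm wide; open, the fingers measure 119 mm over their backs; the gripper's body (75 mm by 177 mm) begins 78 mm behind the grasp point.
Start: joints at [1.195, 0.087, 1.371, -0, 1.684, -0.103], TCP at [0.148, 0.53, 0.405] pointing down, gripper open.
Joint ranges: [-3.1, 3.1], [-0.76, 2.03], [0.27, 2.55], [-1.08, 4.22], [0.17, 2.65], [-2.57, 2.57]. Speed limits (rad/s): [2.79, 2.79, 3.14, 3.14, 3.14, 3.14].

### API

Orientations are given as [roll, pitch, yaw] about the fixed x, y, z axes, in that order (R = Rz(yaw) Ry(pitch) Rx(roll)).
In Python, from bench import robot gives the robot as it stands.
- The arm moves only by the tool play_rows, never from a script. Its arguments are lists of equal length, an entry for each row: "translation": the shift along the tool's x, y, z scaled (see below), a list of three; "twist": the turn, a rotation vector about the tool's x, y, z scaled (see below), a list of three; "gripper": the opening, from -1 (shut) to 1 (fully open). A call has 1 to 8 rows; each row shifts and turns the commanded pose from where the row before left it, along the tool's axes as they then stand; what a row does not reach is not made up. The controller multiplies each number of a shift by 0.04 m and each number of a turn by 0.1 rad. A row lasts 1/10 s, in which the tool goes at most 50 mm and 8.59 degrees, less where a joint would pass 70% of its speed; a pose out of reach is approached as far as the arm can. A call with a number of a shift or a turn outside -1 to 1 is refused whole. A call with a gripper value outside its range is refused whole. The fingers move at their own pace and stop on an object; the grip force is fixed at half the most. Time passes only in rows, so rows that do not move let the fingers close. It gives the time, the measured TCP pose, the force, the opening and the grip force at its end, in the units of the state.
- robot.get_obs(): the state, without advancing time (a new reading comes with each control period).
- robot.snapshot(name): name is "side" or "top" or "wrist"; returns the picture (480x640x3 uint8, red, green, blue); there is no depth.
- robot.camera_model(name): a dict with "camera_matrix" (3x3 intrinsics, pixels), "k1" (the pictures are not rectified: a ray, as slopes to the right and down, at radius r is drawn at 1 + k1 r^2 times it, then the intrinsics apply), "rvec" (rotation vector, rad) and "tvec" (3), from world to camera coordinates, as OpenCV has them. Camera axes: x right, y down, z forward; pixel columns grow to the right and rows downward; lengths in m; the calibration is good to about 2 mm. A picture is of the moment at which its call begins: read the wrist's pose just before it. camera_model takes no time and is no camera call; for the wrist camera it gives the pose at the moment of the call.
- robot.close_job(): hands the job in; it is judged then, once.
Trained networks look in the newest picture that a camera, given by its name, has taken for a name from the list of things; names that differ only in an ending like _2 or _b are one class to them, and where a whole thing is asked for, a point or a joint stands for the part that bears it (a point fixed in the world has none). Each returns a list of dicts, best first, with "score" (0 to 1); they miss things now and then, are a little off and sometimes report something else, mostly with a low value. They report only what shows in the picture. A call takes as long as a camera call. They do not tell look-alikes from the thing itself.
- robot.recognise(name, camera): "centre" ([x, y, z] in m, in world coordinates, good to about 4 mm: the middle of the surface that is visible of it).
- robot.spot_point(name, camera): "centre" ([x, y, z] in m, in world coordinates, good to about 4 mm: a listed point, or the origin of a listed thing).
The state is a dict: "time": time; "joint_positions": joint angles; "qvel": joint speeds; "joint_torque": joint torques, N m; "tool_pos": TCP position; "ee_rot": TCP orientation; "wrist_force": force on the tool from outside, world axes, zero at the start; "wrist_torque": the same for the moment, N m; "width": finger opening in m; "finger_force": force on a finger pad.
Only numpy, scipy, OpenCV 4.12 (cv2) and the standard library are available. Lean on these libraries where they do the work, as an engineer would, in place of code of your own. Each camera call takes 0.05 s, during which the arm holds its last target. There are 200 camera calls.

### The job

Tidy the bench for the day. First sweep all the scraps (the MDF chips and the wood offcut) into the red dustpan with the wooden float, without touching a scrap with the gripper; afterwards put every loose pot upright in the middle of a bay of its own in the crate, standing on the bay's floor - some bays are already taken, which only feeling down through the blue flaps will tell. Leave the float standing on its green mat, and leave the tin and the tape reel where they are.

Things in the scene. Friction and masses are not known exactly. Their poses are not given: they have to be found in the camera images.
- crate: fixed plywood crate, 210 x 216 mm, rim 122 mm high; origin at the centre of its underside. 3 x 2 bays, 66 mm apart along its x, 102 mm along y, each 59 (x) x 95 (y) x 119 mm deep and covered by two blue flaps 28 mm wide, hinged on its long sides at the rim, that meet over its middle; pushed (under 1 N) they swing down, leaving 55 mm clear in x, and spring shut again
- bay_1 (a point): centre of the floor of one bay of the crate, 3 mm above the bench, axes as the crate's. The bay is either empty down to its floor or holds, hidden at its centre, an 86 mm high pot that does not yield: a finger pushed down through the middle of the flaps meets it 33 mm below the rim. Three of the six bays are empty, not the same ones each time
- bay_2 (a point): centre of the floor of one bay of the crate, 3 mm above the bench, axes as the crate's. The bay is either empty down to its floor or holds, hidden at its centre, an 86 mm high pot that does not yield: a finger pushed down through the middle of the flaps meets it 33 mm below the rim. Three of the six bays are empty, not the same ones each time
- bay_3 (a point): centre of the floor of one bay of the crate, 3 mm above the bench, axes as the crate's. The bay is either empty down to its floor or holds, hidden at its centre, an 86 mm high pot that does not yield: a finger pushed down through the middle of the flaps meets it 33 mm below the rim. Three of the six bays are empty, not the same ones each time
- bay_4 (a point): centre of the floor of one bay of the crate, 3 mm above the bench, axes as the crate's. The bay is either empty down to its floor or holds, hidden at its centre, an 86 mm high pot that does not yield: a finger pushed down through the middle of the flaps meets it 33 mm below the rim. Three of the six bays are empty, not the same ones each time
- bay_5 (a point): centre of the floor of one bay of the crate, 3 mm above the bench, axes as the crate's. The bay is either empty down to its floor or holds, hidden at its centre, an 86 mm high pot that does not yield: a finger pushed down through the middle of the flaps meets it 33 mm below the rim. Three of the six bays are empty, not the same ones each time
- bay_6 (a point): centre of the floor of one bay of the crate, 3 mm above the bench, axes as the crate's. The bay is either empty down to its floor or holds, hidden at its centre, an 86 mm high pot that does not yield: a finger pushed down through the middle of the flaps meets it 33 mm below the rim. Three of the six bays are empty, not the same ones each time
- dustpan: fixed red steel dustpan, inside 184 mm along its x, from y = -112 mm (back) to +74 mm (open mouth); origin on its floor, midway in x. 3 mm walls 32 mm high at the sides, 40 mm at the back, a black handle 55 mm long behind. Its floor is thin sheet without a step, so scraps and float slide in level with the bench
- float_mat: flat green mat, 150 mm along its x, 80 mm along its y, flush with the bench (float stands at bench height on it); origin at its centre
- float: wooden float that stands on its sole, about 0.3 kg: sole 120 mm (its x) x 50 mm (its y) x 18 mm high; above it a handle bar 110 mm along x, 24 mm wide in y, 61 to 85 mm above the bench, on two posts that leave the middle 68 mm free underneath; origin at the centre of the underside
- chip_a: scrap of brown MDF board, 26 x 34 x 9 mm, lying flat; origin at the centre of its underside. May be absent
- chip_b: scrap of brown MDF board, 26 x 34 x 9 mm, lying flat; origin at the centre of its underside. May be absent
- chip_c: scrap of brown MDF board, 26 x 34 x 9 mm, lying flat; origin at the centre of its underside. May be absent
- offcut: wood offcut 32 mm (its x) x 75 mm (its y) x 16 mm, lying flat; origin at the centre of its underside
- pot_1: white plastic pot with a white screw cap, diameter 44 mm, 86 mm high (cap 40 mm in diameter from 72 mm up); stands upright on the bench at the start; 55 to 115 g; origin at the centre of its underside, z up its axis. May be absent
- pot_2: grey plastic pot with a red screw cap, diameter 44 mm, 90 mm high (cap 40 mm in diameter from 76 mm up); stands upright on the bench at the start; 55 to 115 g; origin at the centre of its underside, z up its axis. May be absent
- pot_3: white plastic pot with a white screw cap, like pot_1; stands upright on the bench at the start; 55 to 115 g; origin at the centre of its underside, z up its axis. May be absent
- pin_tin: round tin with a green lid, diameter 68 mm, 36 mm high; a bystander; origin at the centre of its underside
- tape_reel: reel of black tape, diameter 62 mm, 20 mm high; a bystander; origin at the centre of its underside
Not all that is in view belongs to the job. Leave any purple look-alike of the pot_1 alone.

How it is judged:
By the outcome, as a careful person would: the job done as asked, in the order asked, and still so for the second after the job is handed in, with the robot touching nothing.
Of chip_a, chip_b, chip_c only 2 to 3 are there at a start; the rules pass over those that are not, and their reading is None.
Of pot_1, pot_2, pot_3 only 2 to 3 are there at a start; the rules pass over those that are not, and their reading is None.
At some moment in a run one of chip_a, chip_b, chip_c, offcut, float may be knocked a few centimetres aside while the robot is not near it.
It also fails if it takes over 210 s, if anything falls off the work surface, if the arm or the gripper's body presses on something with over 40 N, if the wrist force passes 120 N, or if a joint passes its speed limit or range.

## Working session

There is one attempt and no reset: what is moved stays moved. The work goes in short steps, Python scripts to look and compute and a tool call to move; the robot and the scene stay as the last step left them, time stands still between calls to the robot, and variables do not carry over. Pictures are saved under pics/ and viewed, at most 14 in all, crops included, and the job is handed in when it is done.

Besides the shell and the picture viewer there is one more tool, called after "Emit:" as a command line: name --argument value ..., lists and objects as JSON in quotes. play_rows: Moves the arm, as the interface text tells. Its arguments: {"type":"object","properties":{"translation":{"type":"array","items":{"type":"array","items":{"type":"number","minimum":-1,"maximum":1}}},"twist":{"type":"array","items":{"type":"array","items":{"type":"number","minimum":-1,"maximum":1}}},"gripper":{"type":"array","items":{"type":"number"}}},"required":["translation","twist","gripper"]}

```bash
ls; mkdir -p pics; python3 - <<'E'
from bench import robot
import cv2
o=robot.get_obs(); print(o['time'],o['tool_pos'],o['ee_rot'],o['width'])
for c in ['top','side']:
    im=robot.snapshot(c); cv2.imwrite(f'pics/{c}0.png',im[:,:,::-1])
    for n in ['crate','dustpan','float_mat','float','chip_a','offcut','pot_1','pot_2','pin_tin','tape_reel','bay_1']:
        print(c,n,[( [round(x,3) for x in d['centre']],round(d['score'],2)) for d in robot.spot_point(n,c)])
E
```

```text
pics
0.0 [0.14814752 0.52955927 0.4035473 ] [-3.13945568e+00 -2.03465351e-04  2.86878780e+00] 0.0944621328943057
top crate []
top dustpan [([0.616, -0.335, 0.0], 0.76)]
top float_mat []
top float [([0.408, -0.345, 0.001], 0.78)]
top chip_a [([0.625, -0.131, -0.001], 0.64), ([0.634, -0.216, 0.003], 0.46)]
top offcut [([0.611, -0.071, -0.004], 0.93)]
top pot_1 [([0.443, -0.193, -0.001], 0.69), ([0.432, -0.068, -0.004], 0.62), ([0.425, -0.009, 0.001], 0.58), ([0.36, -0.152, -0.003], 0.56), ([0.623, -0.128, 0.001], 0.42)]
top pot_2 [([0.443, -0.193, -0.001], 0.69), ([0.432, -0.068, -0.004], 0.62), ([0.425, -0.009, 0.001], 0.58), ([0.36, -0.152, -0.003], 0.56), ([0.623, -0.128, 0.001], 0.42)]
top pin_tin [([0.782, 0.07, -0.002], 0.87)]
top tape_reel [([0.494, -0.503, -0.001], 0.81), ([0.579, 0.158, 0.005], 0.62)]
top bay_1 [([0.448, 0.18, 0.003], 0.9), ([0.578, 0.161, 0.004], 0.8), ([0.46, 0.283, 0.003], 0.71)]
side crate []
side dustpan [([0.616, -0.336, -0.002], 0.88)]
side float_mat [([0.417, -0.347, -0.003], 0.94)]
side float [([0.409, -0.349, -0.002], 0.82)]
side chip_a [([0.644, -0.215, 0.001], 0.66), ([0.627, -0.129, -0.0], 0.59)]
side offcut [([0.613, -0.068, -0.005], 0.77)]
side pot_1 [([0.442, -0.189, -0.002], 0.97), ([0.427, -0.001, 0.001], 0.68), ([0.432, -0.077, -0.001], 0.59)]
side pot_2 [([0.442, -0.189, -0.002], 0.97), ([0.427, -0.001, 0.001], 0.68), ([0.432, -0.077, -0.001], 0.59)]
side pin_tin []
side tape_reel [([0.496, -0.504, -0.001], 0.74), ([0.784, 0.07, 0.001], 0.35)]
side bay_1 [([0.591, 0.257, 0.003], 0.72), ([0.582, 0.162, 0.009], 0.58), ([0.414, -0.35, -0.002], 0.27)]
```

View pics/top0.png

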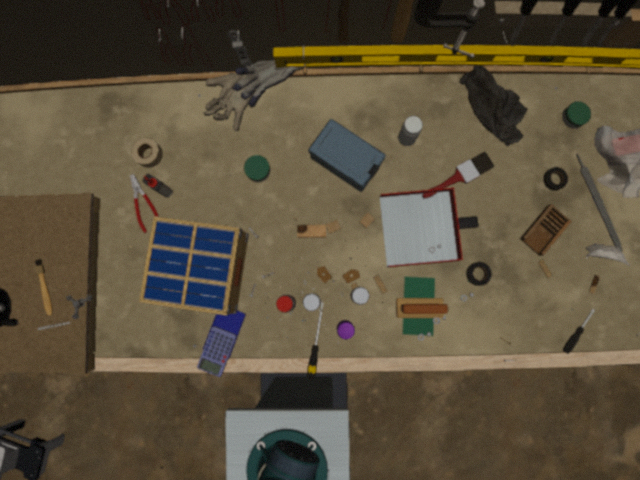

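View pics/side0.png

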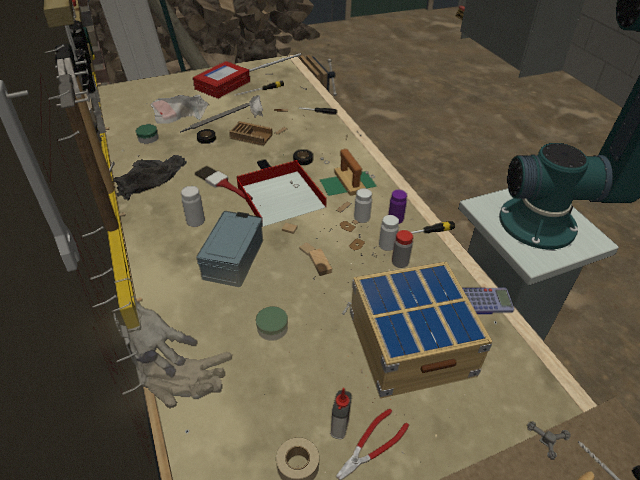

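```bash
cat > h.py <<'E'
from bench import robot
import cv2, numpy as np
def ray(cam,uv,z=0.0,m=None):
    m=m or robot.camera_model(cam); K=np.array(m['camera_matrix']);R=cv2.Rodrigues(np.array(m['rvec'],float))[0];t=np.array(m['tvec'],float).ravel()
    p=cv2.undistortPoints(np.array(uv,float).reshape(-1,1,2),K,np.array([m['k1'],0,0,0,0.])).reshape(-1,2)
    d=np.c_[p,np.ones(len(p))]@R; c=-R.T@t
    return c+d*((z-c[2])/d[:,2])[:,None]
def pix(cam,P,m=None):
    m=m or robot.camera_model(cam)
    return cv2.projectPoints(np.array(P,float).reshape(-1,1,3),np.array(m['rvec'],float),np.array(m['tvec'],float),np.array(m['camera_matrix']),np.array([m['k1'],0,0,0,0.]))[0].reshape(-1,2)
E
python3 - <<'E'
from h import *
a=cv2.imread('pics/top0.png')[200:330,270:470]; b=cv2.imread('pics/side0.png')[160:280,240:440]
cv2.imwrite('pics/c0.png',np.vstack([cv2.resize(a,(600,390)),cv2.resize(b,(600,360),interpolation=2)])[:750][:600] if 0 else cv2.resize(a,(800,520),interpolation=2))
cv2.imwrite('pics/c1.png',cv2.resize(b,(800,480),interpolation=2))
E
```

```text
(no output)
```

View pics/c0.png

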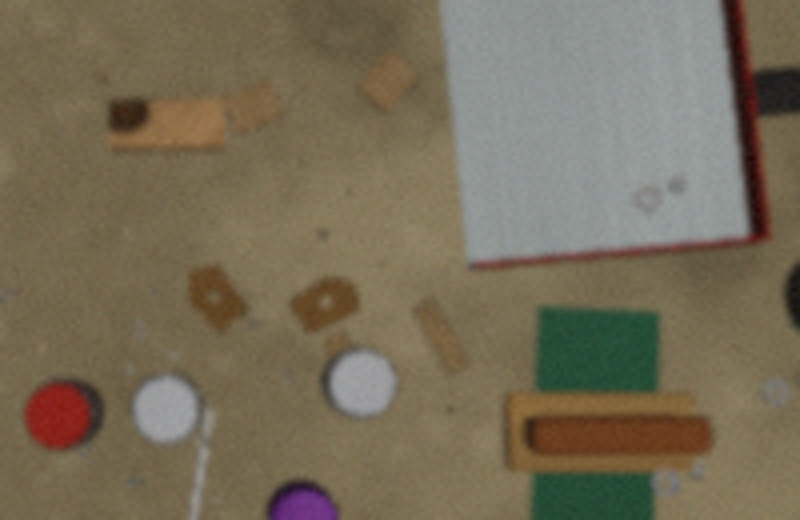

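View pics/c1.png

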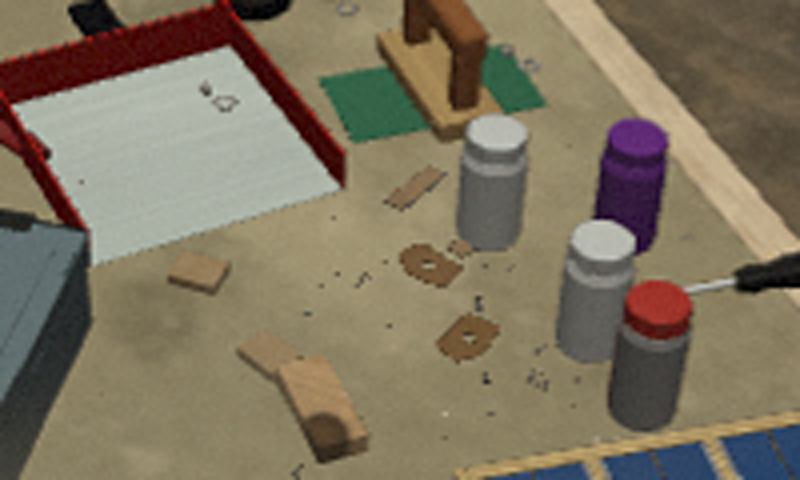

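Emit:
play_rows --translation '[[0, 0, 0], [0, 0, 0], [0, 0, 0], [0, 0, 0], [0, 0, 0], [0, 0, 0], [0, 0, 0]]' --twist '[[0, 0, 1], [0, 0, 1], [0, 0, 1], [0, 0, 1], [0, 0, 1], [0, 0, 1], [0, 0, 1]]' --gripper '[1, 1, 1, 1, 1, 1, 1]'

```text
time: 1.9
tool_pos: [0.1482, 0.5297, 0.4047]
ee_rot: [3.142, -0.0, 2.165]
wrist_force: [-0.6, 0.8, -0.1]
width: 0.0938
finger_force: 0.0
```

Emit:
play_rows --translation '[[0, 0, 0], [0, 0, 0], [0, 0, 0], [0, 0, 0], [0, 0, 0], [0, 0, 0]]' --twist '[[0, 0, 1], [0, 0, 1], [0, 0, 1], [0, 0, 1], [0, 0, 1], [0, 0, 1]]' --gripper '[1, 1, 1, 1, 1, 1]'

```text
time: 2.5
tool_pos: [0.1482, 0.5297, 0.4047]
ee_rot: [3.142, -0.0, 1.565]
wrist_force: [-0.7, -0.1, -0.0]
width: 0.0939
finger_force: 0.0
```

Emit:
play_rows --translation '[[-1, 0.5, 0], [-1, 0.5, 0], [-1, 0.5, 0], [-1, 0.5, 0], [-1, 0.5, 0], [-1, 0.5, 0], [-1, 0.5, 0], [-1, 0.5, 0]]' --twist '[[0, 0, 0], [0, 0, 0], [0, 0, 0], [0, 0, 0], [0, 0, 0], [0, 0, 0], [0, 0, 0], [0, 0, 0]]' --gripper '[1, 1, 1, 1, 1, 1, 1, 1]'

```text
time: 3.3
tool_pos: [0.3077, 0.2077, 0.405]
ee_rot: [3.14, -0.001, 1.569]
wrist_force: [1.4, -0.7, -0.2]
width: 0.0942
finger_force: 0.0
```

Emit:
play_rows --translation '[[-1, 0.5, 0], [-1, 0.5, 0], [-1, 0.5, 0], [-1, 0.5, 0], [-1, 0.5, 0], [-1, 0.5, 0], [-1, 0.5, 0], [-1, 0.5, 0]]' --twist '[[0, 0, 0], [0, 0, 0], [0, 0, 0], [0, 0, 0], [0, 0, 0], [0, 0, 0], [0, 0, 0], [0, 0, 0]]' --gripper '[1, 1, 1, 1, 1, 1, 1, 1]'

```text
time: 4.1
tool_pos: [0.4673, -0.1129, 0.4049]
ee_rot: [3.141, -0.0, 1.568]
wrist_force: [1.3, -0.4, -0.4]
width: 0.094
finger_force: 0.0
```

```bash
python3 - <<'E'
from h import *
o=robot.get_obs(); print(o['time'],o['tool_pos'],o['ee_rot'],o['width'],o['wrist_force'])
im=robot.snapshot('wrist'); cv2.imwrite('pics/w0.png',im[:,:,::-1])
for n in ['chip_a','offcut','pot_1','dustpan','float']:
    print(n,[( [round(x,3) for x in d['centre']],round(d['score'],2)) for d in robot.spot_point(n,'wrist')])
m=robot.camera_model('wrist');print(m)
# crate from top: rim corners by blue mask not used; pan corners
E
```

```text
4.1 [ 0.4673028  -0.11291122  0.40487517] [ 3.14079949e+00 -1.00085275e-04  1.56824192e+00] 0.09396582750772964 [ 1.25499793 -0.44749705 -0.44466093]
chip_a [([0.623, -0.128, -0.004], 0.86), ([0.641, -0.217, -0.004], 0.62)]
offcut [([0.612, -0.072, 0.002], 0.61), ([0.642, -0.215, -0.003], 0.6)]
pot_1 [([0.44, -0.191, -0.002], 0.97), ([0.361, -0.159, -0.006], 0.84), ([0.432, -0.07, 0.0], 0.76)]
dustpan [([0.617, -0.332, 0.002], 0.89)]
float [([0.408, -0.35, 0.004], 0.77)]
{'camera_matrix': array([[413.56426266,   0.        , 321.22052382],
       [  0.        , 413.56426266, 239.36477059],
       [  0.        ,   0.        ,   1.        ]]), 'k1': -0.07843096038923372, 'rvec': array([-2.91253113e+00,  2.65757859e-03,  1.77570317e-03]), 'tvec': array([-0.46586568, -0.12993496,  0.36595859])}
```

View pics/w0.png

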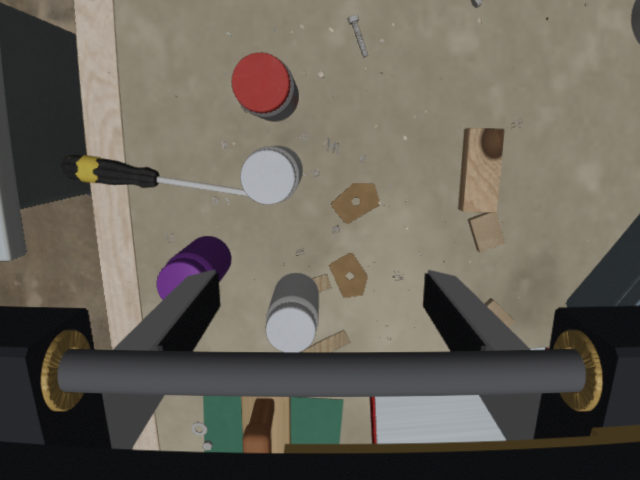

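```bash
python3 - <<'E'
from h import *
im=cv2.imread('pics/top0.png'); b,g,r=[im[:,:,i].astype(int) for i in range(3)]
def rect(mask,roi,z,name):
    M=np.zeros(mask.shape,np.uint8); x0,y0,x1,y1=roi; M[y0:y1,x0:x1]=mask[y0:y1,x0:x1]
    ys,xs=np.nonzero(M); W=ray('top',np.c_[xs,ys],z)[:,:2]
    q=cv2.minAreaRect((W*1000).astype(np.float32)); print(name,len(xs),np.round(q[0],1),np.round(q[1],1),round(q[2],2))
rect((b>80)&(r<60)&(b>g*1.5),(130,205,250,307),0.122,'flaps')
rect((r-g>40)&(r-b>60)&(r<170),(390,295,460,325),0.085,'bar')
rect((g-r>25)&(g>60)&(b<g),(395,270,440,340),0.0,'mat')
rect((b>145)&(g>145),(378,190,465,266),0.0,'panfloor')
rect((r-b>40)&(r>130),(290,215,342,245),0.016,'offcut+')
m=robot.camera_model('top');R=cv2.Rodrigues(m['rvec'])[0];print('cam',-R.T@m['tvec'],m['camera_matrix'][0,0])
a=im[195:320,130:255]; cv2.imwrite('pics/crate.png',cv2.resize(a,(600,600),interpolation=2))
E
```

```text
flaps 4091 [521.8 219.4] [191.1 182.8] 81.46
bar 310 [ 409.5 -345.8] [101.5  16.8] 88.94
mat 961 [ 414.3 -346.3] [ 75. 145.] 86.37
panfloor 3752 [ 617.7 -352.4] [174.9 179.9] 4.3
offcut+ 203 [614.6 -70.8] [73.2 26.4] 88.97
cam [ 0.45222649 -0.11815616  1.17369142] 447.42010802503813
```

View pics/crate.png

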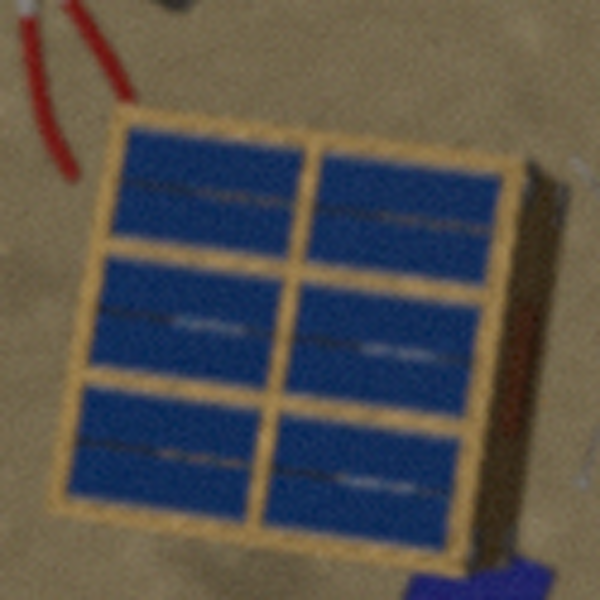

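Scraps present: the offcut (wrist px 482,170) and two tan, solid chips (487,231) and (497,310). The holed octagons (355,202) and (349,275) are flat marks with no thickness, so they aren't scraps. The red-cap pot is at (262,85), the white pots at (270,176) and (292,320), and the purple look-alike at (195,270). I'm going for the float first.

Emit:
play_rows --translation '[[-0.97, -0.24, 0], [-0.97, -0.24, 0], [-0.97, -0.24, 0], [-0.97, -0.24, 0], [-0.97, -0.24, 0], [-0.97, -0.24, 0], [0, 0, 0], [0, 0, 0]]' --twist '[[0, 0, 0.1], [0, 0, 0.05], [0, 0, 0], [0, 0, 0], [0, 0, 0], [0, 0, 0], [0, 0, 0], [0, 0, 0]]' --gripper '[1, 1, 1, 1, 1, 1, 1, 1]'

```text
time: 5.2
tool_pos: [0.4062, -0.3421, 0.4049]
ee_rot: [3.141, -0.001, 1.554]
wrist_force: [-0.5, -0.1, -0.2]
width: 0.0943
finger_force: 0.0
```

```bash
python3 - <<'E'
from h import *
o=robot.get_obs(); print(o['time'],o['tool_pos'],o['ee_rot'])
im=robot.snapshot('wrist'); cv2.imwrite('pics/w1.png',im[:,:,::-1])
for c in ['wrist','top']:
  if c=='top': robot.snapshot('top')
  print([( [round(x,3) for x in d['centre']],round(d['score'],2)) for d in robot.spot_point('float',c)])
E
```

```text
5.2 [ 0.40616044 -0.34207944  0.40488943] [ 3.14110175e+00 -7.13026310e-04  1.55414340e+00]
[([0.411, -0.348, 0.0], 0.87)]
[([0.409, -0.348, 0.001], 0.66)]
```

Emit:
play_rows --translation '[[-0.1, 0.08, 0.9], [0, 0, 0.9], [0, 0, 0.9], [0, 0, 0.7], [0, 0, 0.4], [0, 0, 0], [0, 0, 0], [0, 0, 0]]' --twist '[[0, 0, 0], [0, 0, 0], [0, 0, 0], [0, 0, 0], [0, 0, 0], [0, 0, 0], [0, 0, 0], [0, 0, 0]]' --gripper '[1, 1, 1, 1, 1, 1, -1, -1]'

```text
time: 6.2
tool_pos: [0.4099, -0.347, 0.2545]
ee_rot: [3.139, 0.002, 1.555]
wrist_force: [0.8, -0.9, -0.4]
width: 0.0813
finger_force: 0.0
```

Emit:
play_rows --translation '[[0, 0, 0], [0, 0, 0], [0, 0, 0], [0, 0, 0], [0, 0, 0], [0, 0, 0]]' --twist '[[0, 0, 0], [0, 0, 0], [0, 0, 0], [0, 0, 0], [0, 0, 0], [0, 0, 0]]' --gripper '[-1, -1, -1, -1, -1, -1]'

```text
time: 6.8
tool_pos: [0.4092, -0.347, 0.2526]
ee_rot: [-3.142, -0.0, 1.554]
wrist_force: [0.1, -0.3, -0.6]
width: 0.0335
finger_force: 0.0
```

Emit:
play_rows --translation '[[0, 0, 0], [0, 0, 0], [0, 0, -0.5], [0, 0, -1], [0, 0, -1], [0, 0, -0.5]]' --twist '[[0, 0, 0], [0, 0, 0], [0, 0, 0], [0, 0, 0], [0, 0, 0], [0, 0, 0]]' --gripper '[-1, -1, -1, -1, -1, -1]'

```text
time: 7.4
tool_pos: [0.4095, -0.3472, 0.3758]
ee_rot: [3.138, 0.003, 1.554]
wrist_force: [1.0, 0.0, -2.8]
width: 0.0241
finger_force: 30.0
```

Emit:
play_rows --translation '[[0, 0, 0], [0, 0, 0], [0, 0, 0], [0, 0, 0], [0, 0, 0], [0, 0, 0], [0, 0, 0], [0, 0, 0]]' --twist '[[0, 0, 1], [0, 0, 1], [0, 0, 1], [0, 0, 1], [0, 0, 1], [0, 0, 1], [0, 0, 1], [0, 0, 1]]' --gripper '[-1, -1, -1, -1, -1, -1, -1, -1]'

```text
time: 8.2
tool_pos: [0.4091, -0.3469, 0.3712]
ee_rot: [-3.139, -0.0, 0.75]
wrist_force: [-0.3, -0.0, -3.1]
width: 0.0235
finger_force: 30.0
```

Emit:
play_rows --translation '[[0, 0, 0], [0, 0, 0], [0, 0, 0], [0, 0, 0], [0, 0, 0], [0, 0, 0], [0, 0, 0], [0, 0, 0]]' --twist '[[0, 0, 1], [0, 0, 1], [0, 0, 1], [0, 0, 1], [0, 0, 1], [0, 0, 1], [0, 0, 0.8], [0, 0, 0]]' --gripper '[-1, -1, -1, -1, -1, -1, -1, -1]'

```text
time: 9.0
tool_pos: [0.4092, -0.3469, 0.3714]
ee_rot: [-3.14, 0.001, 0.074]
wrist_force: [0.1, -0.9, -3.7]
width: 0.0236
finger_force: 30.0
```

Emit:
play_rows --translation '[[0.56, -0.87, 0], [0.56, -0.87, 0], [0.56, -0.87, 0], [0.56, -0.87, 0], [0.56, -0.87, 0], [0.56, -0.87, 0], [0.56, -0.87, 0], [0.56, -0.87, 0]]' --twist '[[0, 0, 0], [0, 0, 0], [0, 0, 0], [0, 0, 0], [0, 0, 0], [0, 0, 0], [0, 0, 0], [0, 0, 0]]' --gripper '[-1, -1, -1, -1, -1, -1, -1, -1]'

```text
time: 9.8
tool_pos: [0.5679, -0.0545, 0.3719]
ee_rot: [-3.141, 0.001, 0.076]
wrist_force: [-0.2, -0.4, -3.2]
width: 0.0243
finger_force: 30.0
```

Emit:
play_rows --translation '[[0.56, -0.87, 0], [0.56, -0.87, 0], [0, 0, 0], [0, 0, 0]]' --twist '[[0, 0, 0], [0, 0, 0], [0, 0, 0], [0, 0, 0]]' --gripper '[-1, -1, -1, -1]'

```text
time: 10.2
tool_pos: [0.6071, 0.0174, 0.3715]
ee_rot: [3.141, 0.002, 0.077]
wrist_force: [-0.3, -0.8, -3.6]
width: 0.0238
finger_force: 30.0
```

```bash
python3 - <<'E'
from h import *
o=robot.get_obs(); print(o['time'],o['tool_pos'],o['ee_rot'],o['width'],o['finger_force'],o['wrist_force'])
im=robot.snapshot('side'); a=im[120:360,140:460]
cv2.imwrite('pics/s1.png',cv2.resize(a,(800,600),interpolation=2)[:,:,::-1])
robot.snapshot('top')
for n in ['chip_a','offcut','float','dustpan']:
  for c in ['side','top']: print(c,n,[( [round(x,3) for x in d['centre']],round(d['score'],2)) for d in robot.spot_point(n,c)])
E
```

```text
10.2 [0.60714545 0.01739353 0.37145347] [3.14126987e+00 2.41847444e-03 7.70308461e-02] 0.023755848670577718 29.9990513920784 [-0.33339328 -0.78374706 -3.59049045]
side chip_a [([0.632, -0.127, -0.003], 0.45), ([0.644, -0.216, 0.003], 0.43), ([0.495, -0.504, 0.003], 0.19)]
top chip_a [([0.636, -0.216, 0.002], 0.62), ([0.626, -0.131, -0.0], 0.51)]
side offcut [([0.613, -0.335, 0.001], 0.7), ([0.614, -0.068, -0.005], 0.47)]
top offcut [([0.613, -0.072, -0.004], 0.87), ([0.58, 0.156, 0.001], 0.18)]
side float [([0.61, 0.018, 0.122], 0.83)]
top float [([0.609, 0.017, 0.12], 0.47)]
side dustpan [([0.616, -0.335, 0.001], 0.72)]
top dustpan [([0.616, -0.336, 0.004], 0.67), ([0.579, 0.16, 0.002], 0.5)]
```

View pics/s1.png

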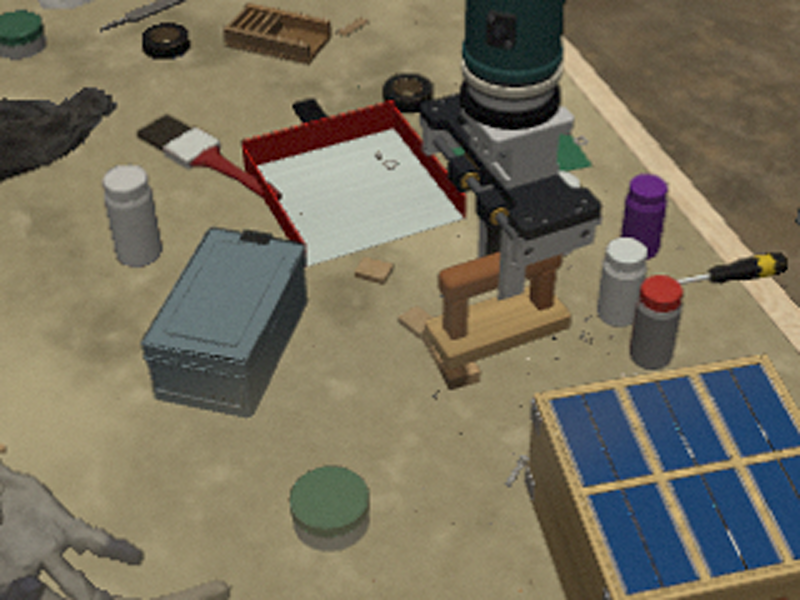

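```bash
python3 - <<'E'
from h import *
print(ray('side',[[260,236],[261,223],[240.5,285]],0).round(3), ray('top',[[364,190]],0.06).round(3),ray('top',[[364,190]],0).round(3), ray('side',[[261,219],[241,264]],0.06).round(3))
print(ray('top',[[411,140]],0).round(3))
E
```

```text
[[ 0.719 -0.221 -0.   ]
 [ 0.702 -0.269  0.   ]
 [ 0.813 -0.076  0.   ]] [[ 0.708 -0.208  0.06 ]] [[ 0.722 -0.213  0.   ]] [[ 0.714 -0.216  0.06 ]
 [ 0.804 -0.083  0.06 ]]
[[ 0.858 -0.345  0.   ]]
```

Emit:
play_rows --translation '[[0, 0, 1], [0, 0, 1], [0, 0, 0.6], [0, 0, 0.3], [0, 0, 0.05], [0, 0, 0], [0, 0, 0]]' --twist '[[0, 0, 0], [0, 0, 0], [0, 0, 0], [0, 0, 0], [0, 0, 0], [0, 0, 0], [0, 0, 0]]' --gripper '[-1, -1, -1, -1, -1, -1, -1]'

```text
time: 11.4
tool_pos: [0.6077, 0.0165, 0.2568]
ee_rot: [3.141, -0.004, 0.074]
wrist_force: [-0.1, -0.8, -3.2]
width: 0.024
finger_force: 30.0
```

Emit:
play_rows --translation '[[0, 0, 0.08], [0, 0, 0], [0, 0, 0]]' --twist '[[0, 0, 0], [0, 0, 0], [0, 0, 0]]' --gripper '[-1, -1, -1]'

```text
time: 11.7
tool_pos: [0.6074, 0.0165, 0.2527]
ee_rot: [3.141, -0.003, 0.074]
wrist_force: [1.1, -0.4, -0.9]
width: 0.0239
finger_force: 30.0
```

Touching the bench lightly (-0.9 N); sweep.

Emit:
play_rows --translation '[[0, 0.2, 0], [0, 0.4, 0], [0, 0.4, 0], [0, 0.4, 0], [0, 0.4, 0], [0, 0.4, 0], [0, 0.4, 0], [0, 0.4, 0]]' --twist '[[0, 0, 0], [0, 0, 0], [0, 0, 0], [0, 0, 0], [0, 0, 0], [0, 0, 0], [0, 0, 0], [0, 0, 0]]' --gripper '[-1, -1, -1, -1, -1, -1, -1, -1]'

```text
time: 12.5
tool_pos: [0.616, -0.1047, 0.2524]
ee_rot: [-3.141, -0.001, 0.073]
wrist_force: [-0.6, 4.0, 4.7]
width: 0.0239
finger_force: 30.0
```

Emit:
play_rows --translation '[[0, 0.4, 0], [0, 0.4, 0], [0, 0.4, 0], [0, 0.4, 0], [0, 0.4, 0], [0, 0.3, 0], [0, 0, 0]]' --twist '[[0, 0, 0], [0, 0, 0], [0, 0, 0], [0, 0, 0], [0, 0, 0], [0, 0, 0], [0, 0, 0]]' --gripper '[-1, -1, -1, -1, -1, -1, -1]'

```text
time: 13.2
tool_pos: [0.6224, -0.1983, 0.2524]
ee_rot: [3.139, -0.001, 0.071]
wrist_force: [0.1, -0.3, 4.7]
width: 0.0241
finger_force: 30.0
```

```bash
python3 - <<'E'
from h import *
o=robot.get_obs(); print(o['time'],o['tool_pos'],o['ee_rot'],o['width'],o['finger_force'],o['wrist_force'])
im=robot.snapshot('side'); a=im[140:290,200:400]
cv2.imwrite('pics/s2.png',cv2.resize(a,(800,600),interpolation=2)[:,:,::-1])
robot.snapshot('top')
for n in ['chip_a','offcut','float']:
  for c in ['side','top']: print(c,n,[( [round(x,3) for x in d['centre']],round(d['score'],2)) for d in robot.spot_point(n,c)])
E
```

```text
13.2 [ 0.62243805 -0.19825611  0.25242529] [ 3.13852427e+00 -9.49284648e-04  7.11862990e-02] 0.024114953419947606 30.000770688056946 [ 0.13778925 -0.29579638  4.71543404]
side chip_a [([0.643, -0.318, 0.001], 0.47), ([0.673, -0.304, 0.001], 0.41)]
top chip_a [([0.636, -0.318, -0.002], 0.4)]
side offcut [([0.631, -0.26, -0.003], 0.42)]
top offcut []
side float [([0.622, -0.199, -0.001], 0.57)]
top float [([0.625, -0.196, 0.001], 0.64)]
```

View pics/s2.png

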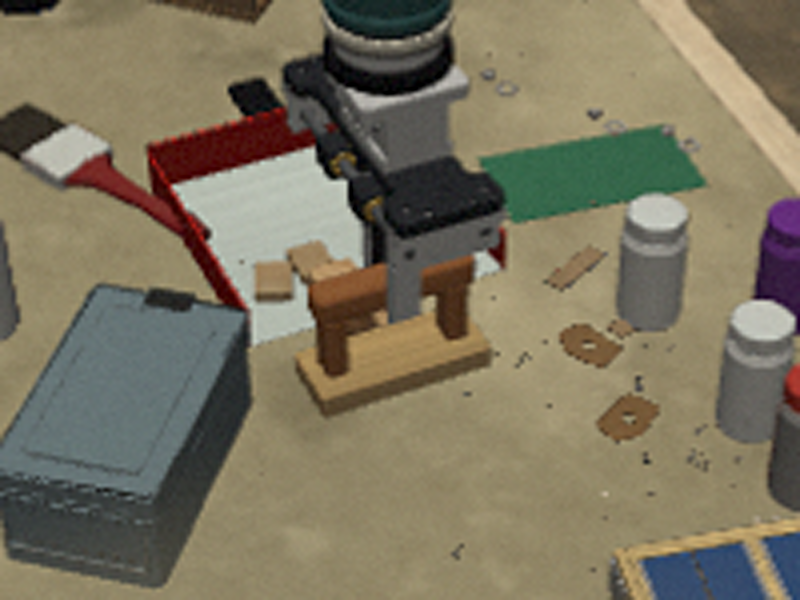

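Emit:
play_rows --translation '[[0, 0.4, 0], [0, 0.4, 0], [0, 0.4, 0], [0, 0.4, 0], [0, 0.3, 0], [0, 0, 0], [0, -0.4, 0], [0, -0.4, 0]]' --twist '[[0, 0, 0], [0, 0, 0], [0, 0, 0], [0, 0, 0], [0, 0, 0], [0, 0, 0], [0, 0, 0], [0, 0, 0]]' --gripper '[-1, -1, -1, -1, -1, -1, -1, -1]'

```text
time: 14.4
tool_pos: [0.6257, -0.2409, 0.2524]
ee_rot: [3.137, -0.002, 0.072]
wrist_force: [1.2, -2.5, 3.9]
width: 0.0239
finger_force: 30.0
```

Emit:
play_rows --translation '[[0, 0, -1], [0, 0, -1], [0, 0, -1], [0, 0, 0], [0, 0, 0]]' --twist '[[0, 0, 0], [0, 0, 0.7], [0, 0, 0.7], [0, 0, 0], [0, 0, 0]]' --gripper '[-1, -1, -1, -1, -1]'

```text
time: 14.9
tool_pos: [0.6256, -0.2386, 0.37]
ee_rot: [-3.141, 0.002, -0.065]
wrist_force: [0.1, 0.9, -5.5]
width: 0.0242
finger_force: 30.0
```

```bash
python3 - <<'E'
from h import *
o=robot.get_obs(); print(o['time'],o['tool_pos'],o['ee_rot'])
robot.snapshot('side');robot.snapshot('top');robot.snapshot('wrist')
for n in ['chip_a','offcut']:
  for c in ['side','top','wrist']: print(c,n,[( [round(x,3) for x in d['centre']],round(d['score'],2)) for d in robot.spot_point(n,c)])
E
```

```text
14.9 [ 0.62564346 -0.23856734  0.36998461] [-3.14080111e+00  1.66245514e-03 -6.49882402e-02]
side chip_a [([0.647, -0.393, -0.002], 0.61), ([0.59, 0.257, 0.001], 0.28)]
top chip_a [([0.784, 0.068, -0.002], 0.69), ([0.646, -0.393, 0.002], 0.47)]
wrist chip_a [([0.679, -0.314, -0.001], 0.97), ([0.643, -0.39, -0.002], 0.68)]
side offcut [([0.639, -0.335, -0.006], 0.64)]
top offcut [([0.634, -0.339, -0.005], 0.63)]
wrist offcut [([0.636, -0.337, -0.0], 0.58)]
```

Emit:
play_rows --translation '[[-0.85, 0.5, 0], [-0.85, 0.5, 0], [-0.85, 0.5, 0], [-0.85, 0.5, 0], [-0.85, 0.5, 0], [-0.85, 0.5, 0], [0, 0, 0]]' --twist '[[0, 0, 0], [0, 0, 0], [0, 0, 0], [0, 0, 0], [0, 0, 0], [0, 0, 0], [0, 0, 0]]' --gripper '[-1, -1, -1, -1, -1, -1, -1]'

```text
time: 16.05
tool_pos: [0.4109, -0.3468, 0.3719]
ee_rot: [3.14, 0.002, -0.072]
wrist_force: [0.9, 0.1, -2.9]
width: 0.024
finger_force: 30.0
```

Emit:
play_rows --translation '[[0, 0, 1], [0, 0, 1], [0, 0, 0.6], [0, 0, 0.3], [0, 0, 0], [0, 0, 0]]' --twist '[[0, 0, 0], [0, 0, 0], [0, 0, 0], [0, 0, 0], [0, 0, 0], [0, 0, 0]]' --gripper '[-1, -1, -1, -1, -1, -1]'

```text
time: 16.65
tool_pos: [0.4151, -0.3453, 0.2569]
ee_rot: [3.14, -0.002, -0.066]
wrist_force: [0.2, 0.2, -2.7]
width: 0.0238
finger_force: 30.0
```

Emit:
play_rows --translation '[[0, 0, 0.08], [0, 0, 0], [0, 0, 0], [0, 0, 0], [0, 0, 0], [0, 0, 0], [0, 0, 0], [0, 0, 0]]' --twist '[[0, 0, 0], [0, 0, 0], [0, 0, 0], [0, 0, 0], [0, 0, 0], [0, 0, 0], [0, 0, 0], [0, 0, 0]]' --gripper '[-1, -1, 1, 1, 1, 1, 1, 1]'

```text
time: 17.45
tool_pos: [0.4144, -0.345, 0.2523]
ee_rot: [3.142, -0.0, -0.066]
wrist_force: [0.2, -0.5, -0.1]
width: 0.0687
finger_force: 0.0
```

Emit:
play_rows --translation '[[0, 0, -0.5], [0, 0, -1], [0, 0, -1], [0, 0, -1], [0, 0, -0.7], [0, 0, 0]]' --twist '[[0, 0, 0], [0, 0, 0], [0, 0, 0], [0, 0, 0.8], [0, 0, 0], [0, 0, 0]]' --gripper '[1, 1, 1, 1, 1, 1]'

```text
time: 18.05
tool_pos: [0.4146, -0.3452, 0.426]
ee_rot: [3.135, -0.009, -0.146]
wrist_force: [0.1, 0.3, -0.2]
width: 0.0941
finger_force: 0.0
```

Emit:
play_rows --translation '[[0, -0.93, 0], [0, -0.93, 0], [0, -0.93, 0], [0, -0.93, 0], [0, -0.93, 0], [0, -0.93, 0], [0, -0.93, 0], [0, 0, 0]]' --twist '[[0, 0, 0], [0, 0, 0], [0, 0, 0], [0, 0, 0], [0, 0, 0], [0, 0, 0], [0, 0, 0], [0, 0, 0]]' --gripper '[1, 1, 1, 1, 1, 1, 1, 1]'

```text
time: 18.85
tool_pos: [0.4523, -0.084, 0.4187]
ee_rot: [-3.139, 0.002, -0.14]
wrist_force: [-0.0, -1.1, 0.3]
width: 0.0941
finger_force: 0.0
```

```bash
python3 - <<'E'
from h import *
o=robot.get_obs(); print(o['time'],o['tool_pos'],o['ee_rot'],o['wrist_force'])
robot.snapshot('side');robot.snapshot('top');robot.snapshot('wrist')
for n in ['float','pot_1','chip_a','offcut']:
  for c in ['side','top','wrist']: print(c,n,[( [round(x,3) for x in d['centre']],round(d['score'],2)) for d in robot.spot_point(n,c)])
E
```

```text
18.85 [ 0.45234083 -0.08403655  0.41869502] [-3.13943384e+00  2.28234676e-03 -1.40177157e-01] [-0.02469487 -1.14785207  0.2919866 ]
side float []
top float [([0.417, -0.347, 0.0], 0.79)]
wrist float []
side pot_1 [([0.443, -0.192, 0.003], 0.89), ([0.432, -0.073, 0.0], 0.88), ([0.429, -0.004, -0.0], 0.74)]
top pot_1 [([0.361, -0.15, -0.001], 0.74), ([0.443, -0.191, -0.003], 0.39)]
wrist pot_1 [([0.429, -0.072, 0.001], 0.89), ([0.425, -0.007, -0.001], 0.87), ([0.441, -0.192, -0.001], 0.72), ([0.359, -0.156, -0.006], 0.72)]
side chip_a [([0.688, -0.318, 0.001], 0.53), ([0.652, -0.395, -0.002], 0.41)]
top chip_a [([0.68, -0.317, -0.001], 0.61), ([0.646, -0.396, 0.001], 0.42)]
wrist chip_a [([0.443, -0.191, -0.001], 0.39), ([0.522, 0.215, -0.003], 0.26)]
side offcut [([0.659, -0.339, -0.004], 0.64)]
top offcut [([0.653, -0.34, -0.003], 0.92)]
wrist offcut []
```

Emit:
play_rows --translation '[[-0.15, -1, 0], [-0.15, -1, 0], [-0.15, -1, 0], [-0.15, -1, 0], [-0.15, -1, 0], [-0.15, -1, 0], [-0.15, -1, 0], [0, 0, 0]]' --twist '[[0, 0, 0.06], [0, 0, 0], [0, 0, 0], [0, 0, 0], [0, 0, 0], [0, 0, 0], [0, 0, 0], [0, 0, 0]]' --gripper '[-1, -1, -1, -1, -1, -1, -1, -1]'

```text
time: 20.4
tool_pos: [0.4524, 0.1995, 0.42]
ee_rot: [-3.14, 0.001, -0.146]
wrist_force: [-0.9, 0.6, 0.2]
width: 0.0335
finger_force: 0.0
```

```bash
python3 - <<'E'
from h import *
o=robot.get_obs(); print(o['time'],o['tool_pos'],o['ee_rot'],o['wrist_force'])
m=robot.camera_model('wrist'); im=robot.snapshot('wrist'); cv2.imwrite('pics/w2.png',im[:,:,::-1])
print([( [round(x,3) for x in d['centre']],round(d['score'],2)) for d in robot.spot_point('bay_1','wrist')])
r,g,b=[im[:,:,i].astype(int) for i in range(3)]
M=((b>60)&(b>r*1.8)&(b>g*1.3)).astype(np.uint8); M=cv2.morphologyEx(M,cv2.MORPH_CLOSE,np.ones((7,7)))
n,l,s,c=cv2.connectedComponentsWithStats(M)
for i in range(1,n):
    if s[i,4]<800: continue
    ys,xs=np.nonzero(l==i); W=ray('wrist',np.c_[xs,ys],0.122,m)[:,:2]*1000
    q=cv2.minAreaRect(W.astype(np.float32)); print(s[i],np.round(q[0],1),np.round(q[1],1),round(q[2],1))
E
```

```text
20.4 [0.45243268 0.19951081 0.42000523] [-3.13986237e+00  8.95883147e-04 -1.45695501e-01] [-0.91768468  0.55475337  0.21356228]
[]
[  124     0   145    84 11681] [592.4 260.4] [92.7 51.5] 80.9
[  283     0   148    85 11894] [576.1 159.7] [92.6 51.3] 81.5
[  130    99   141    87 11204] [528.8 270.2] [92.5 55.7] 81.1
[  284    99   142    88 11542] [513.2 169.3] [92.7 55.7] 81.3
[ 138  201  135   76 9608] [463.5 280.1] [92.6 53.5] 81.8
[ 285  202  136   77 9855] [447.5 179.3] [92.5 54.2] 81.3
```

View pics/w2.png

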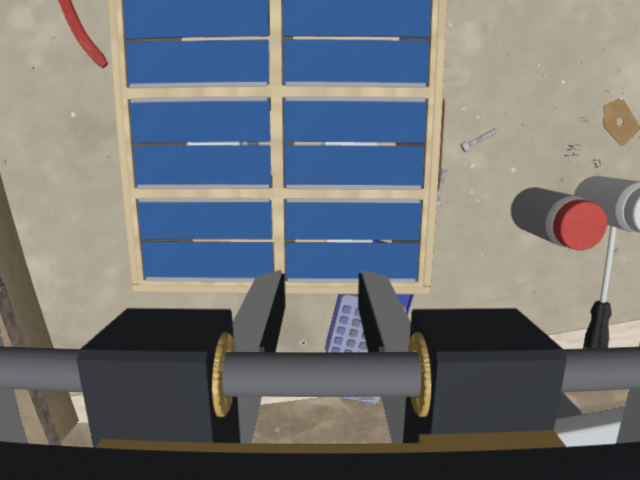

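Emit:
play_rows --translation '[[-0.05, 0.52, 0], [0, 0, 0], [0, 0, 0.9], [0, 0, 0.9], [0, 0, 0.8], [0, 0, 0.5], [0, 0, 0.1], [0, 0, 0]]' --twist '[[0, 0, 0.05], [0, 0, 0], [0, 0, 0], [0, 0, 0], [0, 0, 0], [0, 0, 0], [0, 0, 0], [0, 0, 0]]' --gripper '[-1, -1, -1, -1, -1, -1, -1, -1]'

```text
time: 21.3
tool_pos: [0.4477, 0.1749, 0.2916]
ee_rot: [3.141, 0.002, -0.158]
wrist_force: [-0.7, -0.5, -1.7]
width: 0.001
finger_force: 1.0
```

Emit:
play_rows --translation '[[0, 0, 0.1], [0, 0, 0.05], [0, 0, 0]]' --twist '[[0, 0, 0], [0, 0, 0], [0, 0, 0]]' --gripper '[-1, -1, -1]'

```text
time: 21.6
tool_pos: [0.4486, 0.1756, 0.2887]
ee_rot: [-3.14, -0.004, -0.157]
wrist_force: [-1.8, -0.7, 5.5]
width: 0.0002
finger_force: 2.7
```

Emit:
play_rows --translation '[[0, 0, 0.05], [0, 0, 0], [0, 0, 0]]' --twist '[[0, 0, 0], [0, 0, 0], [0, 0, 0]]' --gripper '[-1, -1, -1]'

```text
time: 21.9
tool_pos: [0.4484, 0.1756, 0.2886]
ee_rot: [-3.14, -0.005, -0.157]
wrist_force: [-4.8, -1.8, 13.3]
width: 0.0009
finger_force: 7.0
```

Emit:
play_rows --translation '[[0, 0, -0.8], [0, 0, -0.7], [0.85, -0.05, 0], [0.8, -0.05, 0], [0, 0, 0.8], [0, 0, 0.6], [0, 0, 0.15], [0, 0, 0]]' --twist '[[0, 0, 0], [0, 0, 0], [0, 0, -0.05], [0, 0, 0], [0, 0, 0], [0, 0, 0], [0, 0, 0], [0, 0, 0]]' --gripper '[-1, -1, -1, -1, -1, -1, -1, -1]'

```text
time: 22.7
tool_pos: [0.516, 0.1695, 0.2886]
ee_rot: [-3.137, -0.013, -0.152]
wrist_force: [0.7, -0.6, 13.9]
width: 0.0004
finger_force: 7.9
```

Emit:
play_rows --translation '[[0, 0, 0], [0, 0, 0]]' --twist '[[0, 0, 0], [0, 0, 0]]' --gripper '[-1, -1]'

```text
time: 22.9
tool_pos: [0.5159, 0.1695, 0.2886]
ee_rot: [-3.137, -0.013, -0.152]
wrist_force: [0.4, -1.9, 14.5]
width: 0.0007
finger_force: 7.9
```

BR taken too. Next CR.

Emit:
play_rows --translation '[[0, 0, -0.8], [0, 0, -0.7], [0.8, 0, 0], [0.8, 0, 0], [0, 0, 0.8], [0, 0, 0.6], [0, 0, 0.1], [0, 0, 0]]' --twist '[[0, 0, 0], [0, 0, 0], [0, 0, 0], [0, 0, 0], [0, 0, 0], [0, 0, 0], [0, 0, 0], [0, 0, 0]]' --gripper '[-1, -1, -1, -1, -1, -1, -1, -1]'

```text
time: 23.7
tool_pos: [0.5759, 0.1595, 0.2808]
ee_rot: [3.14, 0.006, -0.152]
wrist_force: [-5.1, 0.3, -4.6]
width: 0.0004
finger_force: 3.4
```

Emit:
play_rows --translation '[[0, 0, 0], [0, 0, 0]]' --twist '[[0, 0, 0], [0, 0, 0]]' --gripper '[-1, -1]'

```text
time: 23.9
tool_pos: [0.5754, 0.1597, 0.2818]
ee_rot: [3.14, 0.006, -0.152]
wrist_force: [-5.8, -0.9, -4.0]
width: 0.0005
finger_force: 3.8
```

Emit:
play_rows --translation '[[0, 0, 0.25], [0, 0, 0.25], [0, 0, 0], [0, 0, 0]]' --twist '[[0, 0, 0], [0, 0, 0], [0, 0, 0], [0, 0, 0]]' --gripper '[-1, -1, -1, -1]'

```text
time: 24.3
tool_pos: [0.5769, 0.1597, 0.2624]
ee_rot: [-3.141, 0.0, -0.152]
wrist_force: [-1.1, 0.7, -1.2]
width: 0.0005
finger_force: 1.3
```

Emit:
play_rows --translation '[[0, 0, -1], [0, 0, -1], [0, -0.85, 0], [0, -0.85, 0], [0, -0.85, 0], [0, 0, 0.8], [0, 0, 0.6], [0, 0, 0.15]]' --twist '[[0, 0, 0], [0, 0, 0], [0, 0, 0], [0, 0, 0], [0, 0, 0], [0, 0, 0], [0, 0, 0], [0, 0, 0]]' --gripper '[-1, -1, -1, -1, -1, -1, -1, -1]'

```text
time: 25.1
tool_pos: [0.5919, 0.2606, 0.2775]
ee_rot: [3.14, 0.004, -0.152]
wrist_force: [-0.2, 0.3, 0.1]
width: 0.0002
finger_force: 0.2
```

Emit:
play_rows --translation '[[0, 0, 0], [0, 0, 0], [0, 0, 0]]' --twist '[[0, 0, 0], [0, 0, 0], [0, 0, 0]]' --gripper '[-1, -1, -1]'

```text
time: 25.4
tool_pos: [0.5911, 0.2605, 0.2799]
ee_rot: [3.141, 0.006, -0.152]
wrist_force: [-6.2, 0.4, -4.5]
width: 0.0006
finger_force: 3.9
```

Emit:
play_rows --translation '[[0, 0, -0.9], [0, 0, -0.8], [-0.8, 0, 0], [-0.78, 0, 0], [0, 0, 0.8], [0, 0, 0.65], [0, 0, 0.15], [0, 0, 0]]' --twist '[[0, 0, 0], [0, 0, 0], [0, 0, 0], [0, 0, 0], [0, 0, 0], [0, 0, 0], [0, 0, 0], [0, 0, 0]]' --gripper '[-1, -1, -1, -1, -1, -1, -1, -1]'

```text
time: 26.2
tool_pos: [0.5304, 0.2699, 0.2887]
ee_rot: [-3.139, -0.004, -0.153]
wrist_force: [-2.2, -0.1, 5.2]
width: 0.0005
finger_force: 3.3
```

Emit:
play_rows --translation '[[0, 0, 0], [0, 0, 0]]' --twist '[[0, 0, 0], [0, 0, 0]]' --gripper '[-1, -1]'

```text
time: 26.4
tool_pos: [0.5304, 0.2699, 0.2887]
ee_rot: [-3.139, -0.004, -0.153]
wrist_force: [-3.8, -0.5, 6.3]
width: 0.0005
finger_force: 3.4
```

Emit:
play_rows --translation '[[0, 0, -0.9], [0, 0, -1], [0, 0, -0.5], [0, 0, 0]]' --twist '[[0, 0, 0], [0, 0, 0], [0, 0, 0], [0, 0, 0]]' --gripper '[-1, -1, -1, -1]'

```text
time: 26.8
tool_pos: [0.5308, 0.2699, 0.3878]
ee_rot: [-3.135, -0.012, -0.153]
wrist_force: [-0.1, 0.4, -0.3]
width: 0.0008
finger_force: 0.0
```

Emit:
play_rows --translation '[[-0.19, 0.9, 0], [-0.19, 0.9, 0], [-0.19, 0.9, 0], [-0.19, 0.9, 0], [-0.19, 0.9, 0], [-0.19, 0.9, 0], [-0.19, 0.9, 0], [-0.19, 0.86, 0]]' --twist '[[0, 0, 0], [0, 0, 0], [0, 0, 0], [0, 0, 0], [0, 0, 0], [0, 0, 0], [0, 0, 0], [0, 0, 0]]' --gripper '[0.45, 0.45, 0.45, 0.45, 0.45, 0.45, 0.45, 0.45]'

```text
time: 27.6
tool_pos: [0.4255, -0.0053, 0.3798]
ee_rot: [3.141, -0.0, -0.153]
wrist_force: [0.5, 0.3, 0.6]
width: 0.0612
finger_force: 0.0
```

Emit:
play_rows --translation '[[0, 0, 0], [0, 0, 0], [0, 0, 0], [0, 0, 0], [0, 0, 0]]' --twist '[[0, 0, -1], [0, 0, -1], [0, 0, -1], [0, 0, -1], [0, 0, -1]]' --gripper '[0.45, 0.45, 0.45, 0.45, 0.45]'

```text
time: 28.1
tool_pos: [0.4263, -0.0042, 0.3797]
ee_rot: [-3.142, 0.0, 0.351]
wrist_force: [0.5, 0.5, 0.3]
width: 0.0682
finger_force: 0.0
```

Emit:
play_rows --translation '[[0, 0, 0], [0, 0, 0], [0, 0, 0], [0, 0, 0], [0, 0, 0], [0, 0, 0]]' --twist '[[0, 0, -1], [0, 0, -1], [0, 0, -1], [0, 0, -1], [0, 0, -1], [0, 0, 0]]' --gripper '[0.45, 0.45, 0.45, 0.45, 0.45, 0.45]'

```text
time: 28.7
tool_pos: [0.4263, -0.0041, 0.3797]
ee_rot: [-3.141, 0.0, 0.847]
wrist_force: [-0.1, -0.6, -0.2]
width: 0.0684
finger_force: 0.0
```

```bash
cat > pot.py <<'E'
from h import *
o=robot.get_obs(); print(o['time'],o['tool_pos'].round(4),o['ee_rot'].round(3),o['width'],o['wrist_force'].round(1))
for c in ['wrist','top','side']:
    robot.snapshot(c)
    for n in ['pot_1']:
        print(c,n,[( [round(x,3) for x in d['centre']],round(d['score'],2)) for d in robot.spot_point(n,c)])
E
python3 pot.py
python3 - <<'E'
from h import *
im=cv2.imread('pics/top0.png').astype(int); b,g,r=im[:,:,0],im[:,:,1],im[:,:,2]
# cap tops in the first top picture
for nm,M,z,roi in [('red',(r>120)&(g<70),.09,(270,285,300,320)),('w2',(r>150)&(b>150),.086,(302,290,322,315)),('w1',(r>150)&(b>150),.086,(350,285,372,307))]:
    x0,y0,x1,y1=roi; ys,xs=np.nonzero(M[y0:y1,x0:x1]); print(nm,len(xs),(ray('top',[[(xs.min()+xs.max())/2+x0,(ys.min()+ys.max())/2+y0],[xs.mean()+x0,ys.mean()+y0]],z)).round(4).tolist())
E
```

```text
28.7 [ 0.4263 -0.0041  0.3797] [-3.141  0.     0.847] 0.06843146325478079 [-0.1 -0.6 -0.2]
wrist pot_1 [([0.431, -0.071, 0.002], 0.96), ([0.424, -0.004, 0.0], 0.89)]
top pot_1 [([0.443, -0.194, -0.003], 0.72), ([0.43, -0.069, -0.003], 0.69), ([0.361, -0.151, -0.002], 0.55)]
side pot_1 [([0.427, -0.002, 0.001], 0.98), ([0.431, -0.072, -0.002], 0.96), ([0.444, -0.189, -0.001], 0.86), ([0.356, -0.153, -0.001], 0.57)]
red 177 [[0.4254, -0.0051, 0.09], [0.4262, -0.0057, 0.09]]
w2 138 [[0.4293, -0.0714, 0.086], [0.429, -0.0716, 0.086]]
w1 140 [[0.4444, -0.1912, 0.086], [0.4437, -0.1904, 0.086]]
```

Emit:
play_rows --translation '[[0, 0, 0.9], [0, 0, 0.9], [0, 0, 0.8], [0, 0, 0.6], [0, 0, 0.24], [0, 0, 0], [0, 0, 0], [0, 0, 0]]' --twist '[[0, 0, 0], [0, 0, 0], [0, 0, 0], [0, 0, 0], [0, 0, 0], [0, 0, 0], [0, 0, 0], [0, 0, 0]]' --gripper '[0.45, 0.45, 0.45, 0.45, 0.45, 0.45, -1, -1]'

```text
time: 29.8
tool_pos: [0.4272, -0.004, 0.2445]
ee_rot: [3.139, -0.002, 0.848]
wrist_force: [0.4, 0.3, 0.6]
width: 0.0558
finger_force: 0.0
```

Emit:
play_rows --translation '[[0, 0, 0], [0, 0, 0], [0, 0, 0], [0, 0, 0], [0, 0, 0], [0, 0, 0]]' --twist '[[0, 0, 0], [0, 0, 0], [0, 0, 0], [0, 0, 0], [0, 0, 0], [0, 0, 0]]' --gripper '[-1, -1, -1, -1, -1, -1]'

```text
time: 30.4
tool_pos: [0.427, -0.004, 0.2439]
ee_rot: [3.139, -0.001, 0.848]
wrist_force: [-0.1, -0.8, 5.5]
width: 0.0438
finger_force: 30.0
```

Emit:
play_rows --translation '[[0, 0, -0.5], [0, 0, -1], [0, 0, -1], [0, 0, -1], [0, 0, -0.6], [0, 0, 0], [0, 0, 0], [0, 0, 0]]' --twist '[[0, 0, 0], [0, 0, 0], [0, 0, 0], [0, 0, 0], [0, 0, 1], [0, 0, 1], [0, 0, 1], [0, 0, 1]]' --gripper '[-1, -1, -1, -1, -1, -1, -1, -1]'

```text
time: 31.2
tool_pos: [0.4263, -0.0039, 0.4062]
ee_rot: [-3.141, 0.001, 0.444]
wrist_force: [-0.6, -0.2, -0.9]
width: 0.0434
finger_force: 30.0
```

Emit:
play_rows --translation '[[0, 0, 0], [0, 0, 0], [0, 0, 0], [0, 0, 0], [0, 0, 0], [0, 0, 0], [0, 0, 0]]' --twist '[[0, 0, 1], [0, 0, 1], [0, 0, 1], [0, 0, 1], [0, 0, 1], [0, 0, 1], [0, 0, 0]]' --gripper '[-1, -1, -1, -1, -1, -1, -1]'

```text
time: 31.9
tool_pos: [0.4263, -0.0039, 0.4058]
ee_rot: [-3.142, 0.002, -0.152]
wrist_force: [-0.7, 0.7, -1.4]
width: 0.0437
finger_force: 30.0
```

Emit:
play_rows --translation '[[0.39, -0.9, 0], [0.39, -0.9, 0], [0.39, -0.9, 0], [0.39, -0.9, 0], [0.39, -0.9, 0], [0.39, -0.9, 0], [0.39, -0.9, 0], [0.4, -0.86, 0]]' --twist '[[0, 0, 0], [0, 0, 0], [0, 0, 0], [0, 0, 0], [0, 0, 0], [0, 0, 0], [0, 0, 0], [0, 0, 0]]' --gripper '[-1, -1, -1, -1, -1, -1, -1, -1]'

```text
time: 32.7
tool_pos: [0.5942, 0.2619, 0.4057]
ee_rot: [3.141, 0.001, -0.149]
wrist_force: [-0.1, 0.1, -0.5]
width: 0.0432
finger_force: 30.0
```

Emit:
play_rows --translation '[[0, 0, 0], [0, 0, 0], [0, 0, 0]]' --twist '[[0, 0, 0], [0, 0, 0], [0, 0, 0]]' --gripper '[-1, -1, -1]'

```text
time: 33.0
tool_pos: [0.5933, 0.2594, 0.4066]
ee_rot: [3.141, 0.001, -0.152]
wrist_force: [-0.2, -0.2, -0.3]
width: 0.0438
finger_force: 30.0
```

Emit:
play_rows --translation '[[0.02, 0, 0.5], [0, 0, 0.5], [0, 0, 0.5], [0, 0, 0.5], [0, 0, 0.5], [0, 0, 0.5], [0, 0, 0.5], [0, 0, 0.25]]' --twist '[[0, 0, 0], [0, 0, 0], [0, 0, 0], [0, 0, 0], [0, 0, 0], [0, 0, 0], [0, 0, 0], [0, 0, 0]]' --gripper '[-1, -1, -1, -1, -1, -1, -1, -1]'

```text
time: 33.8
tool_pos: [0.5936, 0.2586, 0.2556]
ee_rot: [3.14, 0.002, -0.153]
wrist_force: [-1.6, -0.5, -0.6]
width: 0.0433
finger_force: 30.0
```

Emit:
play_rows --translation '[[0, 0, 0.1], [0, 0, 0], [0, 0, 0]]' --twist '[[0, 0, 0], [0, 0, 0], [0, 0, 0]]' --gripper '[-1, -1, -1]'

```text
time: 34.1
tool_pos: [0.5946, 0.2599, 0.2539]
ee_rot: [-3.141, -0.002, -0.152]
wrist_force: [0.2, -0.8, -1.3]
width: 0.0429
finger_force: 30.0
```

Need ~7 mm more to reach the floor.

Emit:
play_rows --translation '[[0, 0, 0.1], [0, 0, 0.06], [0, 0, 0], [0, 0, 0]]' --twist '[[0, 0, 0], [0, 0, 0], [0, 0, 0], [0, 0, 0]]' --gripper '[-1, -1, -1, -1]'

```text
time: 34.5
tool_pos: [0.5946, 0.2603, 0.2468]
ee_rot: [-3.141, -0.001, -0.152]
wrist_force: [1.4, -0.2, 0.8]
width: 0.0434
finger_force: 30.2
```

Emit:
play_rows --translation '[[0, 0, 0], [0, 0, 0], [0, 0, 0], [0, 0, -0.4], [0, 0, -0.8], [0, 0, -1], [0, 0, -0.9], [0, 0, -0.5]]' --twist '[[0, 0, 0], [0, 0, 0], [0, 0, 0], [0, 0, 0], [0, 0, 0], [0, 0, 0], [0, 0, 0], [0, 0, 0]]' --gripper '[0.22, 0.22, 0.22, 0.22, 0.22, 0.22, 0.22, 0.22]'

```text
time: 35.3
tool_pos: [0.5942, 0.2602, 0.3959]
ee_rot: [-3.138, -0.006, -0.152]
wrist_force: [-0.4, -0.5, 1.2]
width: 0.0572
finger_force: 0.0
```

Emit:
play_rows --translation '[[-0.31, 0.97, 0], [-0.31, 0.97, 0], [-0.31, 0.97, 0], [-0.31, 0.97, 0], [-0.31, 0.97, 0], [-0.31, 0.97, 0], [-0.31, 0.97, 0], [-0.31, 0.97, 0]]' --twist '[[0, 0, 0], [0, 0, 0], [0, 0, 0], [0, 0, 0], [0, 0, 0], [0, 0, 0], [0, 0, 0], [0, 0, 0]]' --gripper '[0.5, 0.5, 0.5, 0.5, 0.5, 0.5, 0.5, 0.5]'

```text
time: 36.1
tool_pos: [0.4481, -0.0328, 0.3918]
ee_rot: [3.141, -0.002, -0.152]
wrist_force: [0.0, -0.9, 0.3]
width: 0.0706
finger_force: 0.0
```

Emit:
play_rows --translation '[[-0.31, 1, 0], [0, 0.06, 0], [0, 0, 0], [0, 0, 0]]' --twist '[[0, 0, 0], [0, 0, 0], [0, 0, 0], [0, 0, 0]]' --gripper '[0.5, 0.5, 0.5, 0.5]'

```text
time: 36.5
tool_pos: [0.4309, -0.0711, 0.391]
ee_rot: [-3.141, -0.001, -0.151]
wrist_force: [0.4, 1.2, -0.3]
width: 0.0702
finger_force: 0.0
```

```bash
python3 - <<'E'
from h import *
im=robot.snapshot('side'); a=im[250:400,330:510]
cv2.imwrite('pics/s3.png',cv2.resize(a,(720,600),interpolation=2)[:,:,::-1])
E
python3 pot.py
```

```text
36.55 [ 0.431  -0.0708  0.3907] [-3.141e+00 -1.000e-03 -1.510e-01] 0.07042049229618953 [-0.7  1.   0.2]
wrist pot_1 [([0.43, -0.07, 0.003], 0.84), ([0.442, -0.19, -0.002], 0.8), ([0.36, -0.159, -0.007], 0.79)]
top pot_1 [([0.442, -0.193, -0.002], 0.78), ([0.449, 0.177, 0.005], 0.58), ([0.359, -0.153, 0.001], 0.49), ([0.463, 0.282, 0.006], 0.45)]
side pot_1 [([0.429, -0.073, -0.003], 0.81), ([0.359, -0.154, 0.003], 0.58), ([0.443, -0.189, -0.003], 0.56)]
```

View pics/s3.png

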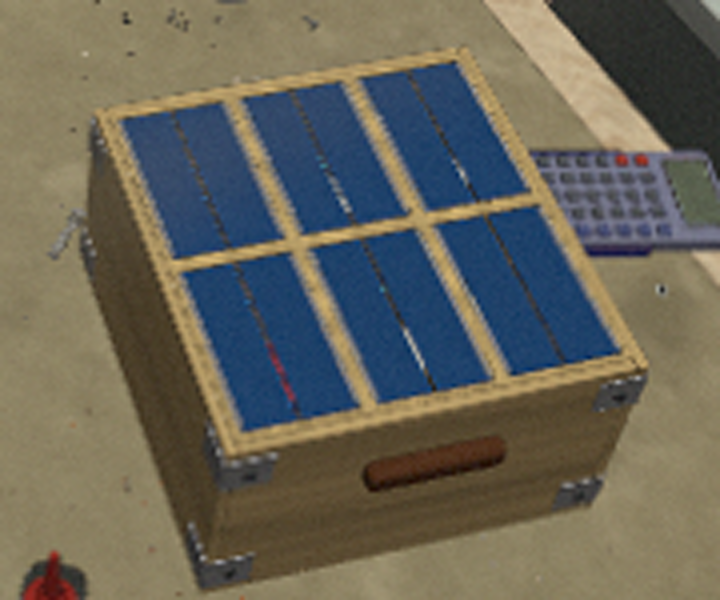

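The slits confirm it: red shows in the far-left bay (285,375), and white glints show in exactly the three bays that felt occupied. Next, the middle white pot.

Emit:
play_rows --translation '[[0, 0, 0.9], [0, 0, 0.9], [0, 0, 0.9], [0, 0, 0.7], [0, 0, 0.3], [0, 0, 0], [0, 0, 0], [0, 0, 0]]' --twist '[[0, 0, 0], [0, 0, 0], [0, 0, 0], [0, 0, 0], [0, 0, 0], [0, 0, 0], [0, 0, 0], [0, 0, 0]]' --gripper '[0.5, 0.5, 0.5, 0.5, 0.5, 0.5, -1, -1]'

```text
time: 37.65
tool_pos: [0.4315, -0.0719, 0.2443]
ee_rot: [3.141, -0.004, -0.152]
wrist_force: [-0.0, -0.4, 0.2]
width: 0.0576
finger_force: 0.0
```

Emit:
play_rows --translation '[[0, 0, 0], [0, 0, 0], [0, 0, 0], [0, 0, 0], [0, 0, 0], [0, 0, 0]]' --twist '[[0, 0, 0], [0, 0, 0], [0, 0, 0], [0, 0, 0], [0, 0, 0], [0, 0, 0]]' --gripper '[-1, -1, -1, -1, -1, -1]'

```text
time: 38.25
tool_pos: [0.4311, -0.0718, 0.2435]
ee_rot: [3.141, -0.003, -0.152]
wrist_force: [-0.1, 0.9, 6.4]
width: 0.0434
finger_force: 30.0
```

Emit:
play_rows --translation '[[0, 0, -0.5], [0, 0, -1], [0, 0, -1], [0, 0, -1], [0, 0, -0.6], [0, 0, 0], [0, 0, 0], [0, 0, 0]]' --twist '[[0, 0, 0], [0, 0, 0], [0, 0, 0], [0, 0, 0], [0, 0, 0], [0, 0, 0], [0, 0, 0], [0, 0, 0]]' --gripper '[-1, -1, -1, -1, -1, -1, -1, -1]'

```text
time: 39.05
tool_pos: [0.4303, -0.0716, 0.4035]
ee_rot: [-3.141, 0.005, -0.152]
wrist_force: [0.6, 0.7, -1.4]
width: 0.0437
finger_force: 30.0
```

Emit:
play_rows --translation '[[0.4, -0.9, 0], [0.4, -0.9, 0], [0.4, -0.9, 0], [0.4, -0.9, 0], [0.4, -0.9, 0], [0.4, -0.9, 0], [0.4, -0.87, 0], [0, 0, 0]]' --twist '[[0, 0, 0], [0, 0, 0], [0, 0, 0], [0, 0, 0], [0, 0, 0], [0, 0, 0], [0, 0, 0], [0, 0, 0]]' --gripper '[-1, -1, -1, -1, -1, -1, -1, -1]'

```text
time: 39.85
tool_pos: [0.5807, 0.1626, 0.4016]
ee_rot: [3.141, 0.006, -0.148]
wrist_force: [-1.4, 0.2, -1.5]
width: 0.0435
finger_force: 30.0
```

Emit:
play_rows --translation '[[0, 0, 0], [0, 0, 0]]' --twist '[[0, 0, 0], [0, 0, 0]]' --gripper '[-1, -1]'

```text
time: 40.05
tool_pos: [0.579, 0.1585, 0.4048]
ee_rot: [3.14, 0.003, -0.153]
wrist_force: [0.6, 1.4, -0.4]
width: 0.0435
finger_force: 30.0
```

Emit:
play_rows --translation '[[0, 0, 0.5], [0, 0, 0.5], [0, 0, 0.5], [0, 0, 0.5], [0, 0, 0.5], [0, 0, 0.5], [0, 0, 0.5], [0, 0, 0.25]]' --twist '[[0, 0, 0], [0, 0, 0], [0, 0, 0], [0, 0, 0], [0, 0, 0], [0, 0, 0], [0, 0, 0], [0, 0, 0]]' --gripper '[-1, -1, -1, -1, -1, -1, -1, -1]'

```text
time: 40.85
tool_pos: [0.5783, 0.1578, 0.2545]
ee_rot: [3.14, 0.003, -0.154]
wrist_force: [-0.1, -0.1, -1.3]
width: 0.0434
finger_force: 30.0
```

Emit:
play_rows --translation '[[0, 0, 0.1], [0, 0, 0.06], [0, 0, 0], [0, 0, 0]]' --twist '[[0, 0, 0], [0, 0, 0], [0, 0, 0], [0, 0, 0]]' --gripper '[-1, -1, -1, -1]'

```text
time: 41.25
tool_pos: [0.5795, 0.1591, 0.2507]
ee_rot: [-3.141, -0.001, -0.152]
wrist_force: [-0.6, -1.4, -0.1]
width: 0.0435
finger_force: 30.5
```

Emit:
play_rows --translation '[[0, 0, 0.05], [0, 0, 0.04], [0, 0, 0], [0, 0, 0]]' --twist '[[0, 0, 0], [0, 0, 0], [0, 0, 0], [0, 0, 0]]' --gripper '[-1, -1, -1, -1]'

```text
time: 41.65
tool_pos: [0.5795, 0.1594, 0.2467]
ee_rot: [-3.141, -0.001, -0.152]
wrist_force: [-0.0, 0.6, 0.2]
width: 0.0434
finger_force: 30.3
```

Emit:
play_rows --translation '[[0, 0, 0], [0, 0, 0], [0, 0, 0], [0, 0, -0.4], [0, 0, -0.8], [0, 0, -1], [0, 0, -0.9], [0, 0, -0.5]]' --twist '[[0, 0, 0], [0, 0, 0], [0, 0, 0], [0, 0, 0], [0, 0, 0], [0, 0, 0], [0, 0, 0], [0, 0, 0]]' --gripper '[0.22, 0.22, 0.22, 0.22, 0.22, 0.22, 0.22, 0.22]'

```text
time: 42.45
tool_pos: [0.5794, 0.1593, 0.394]
ee_rot: [-3.14, -0.005, -0.152]
wrist_force: [0.6, 0.2, -0.4]
width: 0.0574
finger_force: 0.0
```

Emit:
play_rows --translation '[[-0.2, 0.92, 0], [-0.2, 0.92, 0], [-0.2, 0.92, 0], [-0.2, 0.92, 0], [-0.2, 0.92, 0], [-0.2, 0.92, 0], [-0.2, 0.92, 0], [-0.2, 0.92, 0]]' --twist '[[0, 0, 0], [0, 0, 0], [0, 0, 0], [0, 0, 0], [0, 0, 0], [0, 0, 0], [0, 0, 0], [0, 0, 0]]' --gripper '[0.5, 0.5, 0.5, 0.5, 0.5, 0.5, 0.5, 0.5]'

```text
time: 43.25
tool_pos: [0.4705, -0.1233, 0.3904]
ee_rot: [3.142, -0.0, -0.152]
wrist_force: [-0.2, -0.8, 0.9]
width: 0.0707
finger_force: 0.0
```

Emit:
play_rows --translation '[[-0.2, 0.92, 0], [-0.23, 0.9, 0], [0, 0, 0], [0, 0, 0], [0, 0, 0]]' --twist '[[0, 0, 0], [0, 0, 0], [0, 0, 0], [0, 0, 0], [0, 0, 0]]' --gripper '[0.5, 0.5, 0.5, 0.5, 0.5]'

```text
time: 43.75
tool_pos: [0.4437, -0.1907, 0.3903]
ee_rot: [-3.141, -0.0, -0.151]
wrist_force: [0.5, -0.9, -0.6]
width: 0.0709
finger_force: 0.0
```

```bash
python3 pot.py
```

```text
43.75 [ 0.4437 -0.1907  0.3903] [-3.141 -0.    -0.151] 0.07089776744168094 [ 0.5 -0.9 -0.6]
wrist pot_1 [([0.36, -0.158, -0.004], 0.57)]
top pot_1 [([0.36, -0.155, -0.004], 0.55)]
side pot_1 [([0.443, -0.192, 0.001], 0.75), ([0.358, -0.15, -0.0], 0.74)]
```

Emit:
play_rows --translation '[[0, 0, 0.9], [0, 0, 0.9], [0, 0, 0.9], [0, 0, 0.7], [0, 0, 0.3], [0, 0, 0], [0, 0, 0], [0, 0, 0]]' --twist '[[0, 0, 0], [0, 0, 0], [0, 0, 0], [0, 0, 0], [0, 0, 0], [0, 0, 0], [0, 0, 0], [0, 0, 0]]' --gripper '[0.5, 0.5, 0.5, 0.5, 0.5, 0.5, -1, -1]'

```text
time: 44.85
tool_pos: [0.4442, -0.1918, 0.2444]
ee_rot: [3.14, -0.004, -0.152]
wrist_force: [-0.9, 0.7, -0.1]
width: 0.0581
finger_force: 0.0
```

Emit:
play_rows --translation '[[0, 0, 0], [0, 0, 0], [0, 0, 0], [0, 0, 0], [0, 0, 0], [0, 0, 0]]' --twist '[[0, 0, 0], [0, 0, 0], [0, 0, 0], [0, 0, 0], [0, 0, 0], [0, 0, 0]]' --gripper '[-1, -1, -1, -1, -1, -1]'

```text
time: 45.45
tool_pos: [0.4438, -0.1916, 0.2436]
ee_rot: [3.141, -0.002, -0.152]
wrist_force: [-0.3, 0.0, 5.8]
width: 0.0434
finger_force: 30.0
```

Emit:
play_rows --translation '[[0, 0, -0.5], [0, 0, -1], [0, 0, -1], [0, 0, -1], [0, 0, -0.6], [0, 0, 0], [0, 0, 0], [0, 0, 0]]' --twist '[[0, 0, 0], [0, 0, 0], [0, 0, 0], [0, 0, 0], [0, 0, 0], [0, 0, 0], [0, 0, 0], [0, 0, 0]]' --gripper '[-1, -1, -1, -1, -1, -1, -1, -1]'

```text
time: 46.25
tool_pos: [0.4431, -0.1913, 0.4035]
ee_rot: [-3.14, 0.005, -0.152]
wrist_force: [0.2, 0.3, -1.4]
width: 0.0434
finger_force: 30.0
```

Emit:
play_rows --translation '[[-0.1, -0.9, 0], [-0.1, -0.9, 0], [-0.1, -0.9, 0], [-0.1, -0.9, 0], [-0.1, -0.9, 0], [-0.1, -0.9, 0], [-0.1, -0.9, 0], [-0.1, -0.9, 0]]' --twist '[[0, 0, 0], [0, 0, 0], [0, 0, 0], [0, 0, 0], [0, 0, 0], [0, 0, 0], [0, 0, 0], [0, 0, 0]]' --gripper '[-1, -1, -1, -1, -1, -1, -1, -1]'

```text
time: 47.05
tool_pos: [0.455, 0.0995, 0.4036]
ee_rot: [3.141, 0.004, -0.152]
wrist_force: [-0.1, 0.3, -0.7]
width: 0.0439
finger_force: 30.0
```

Emit:
play_rows --translation '[[-0.1, -0.9, 0], [-0.1, -0.9, 0], [-0.1, -0.9, 0], [-0.1, -0.9, 0], [-0.1, -0.93, 0], [0, 0, 0], [0, 0, 0], [0, 0, 0]]' --twist '[[0, 0, 0], [0, 0, 0], [0, 0, 0], [0, 0, 0], [0, 0, 0], [0, 0, 0], [0, 0, 0], [0, 0, 0]]' --gripper '[-1, -1, -1, -1, -1, -1, -1, -1]'

```text
time: 47.85
tool_pos: [0.4631, 0.2794, 0.4049]
ee_rot: [3.14, 0.002, -0.153]
wrist_force: [0.4, -1.5, -0.8]
width: 0.0431
finger_force: 30.0
```

Emit:
play_rows --translation '[[0, 0, 0.5], [0, 0, 0.5], [0, 0, 0.5], [0, 0, 0.4], [0, 0, 0], [0, 0, 0]]' --twist '[[0, 0, 0], [0, 0, 0], [0, 0, 0], [0, 0, 0], [0, 0, 0], [0, 0, 0]]' --gripper '[-1, -1, -1, -1, -1, -1]'

```text
time: 48.45
tool_pos: [0.4633, 0.2791, 0.3302]
ee_rot: [3.141, 0.001, -0.154]
wrist_force: [0.1, 0.3, -0.7]
width: 0.0436
finger_force: 30.0
```

Emit:
play_rows --translation '[[0, 0, 0.5], [0, 0, 0.5], [0, 0, 0.5], [0, 0, 0.3], [0, 0, 0.1], [0, 0, 0.1], [0, 0, 0], [0, 0, 0]]' --twist '[[0, 0, 0], [0, 0, 0], [0, 0, 0], [0, 0, 0], [0, 0, 0], [0, 0, 0], [0, 0, 0], [0, 0, 0]]' --gripper '[-1, -1, -1, -1, -1, -1, -1, -1]'

```text
time: 49.25
tool_pos: [0.4633, 0.2803, 0.2509]
ee_rot: [-3.141, -0.001, -0.152]
wrist_force: [-0.5, 0.2, -2.3]
width: 0.0436
finger_force: 31.0
```

Emit:
play_rows --translation '[[0, 0, 0.04], [0, 0, 0], [0, 0, 0]]' --twist '[[0, 0, 0], [0, 0, 0], [0, 0, 0]]' --gripper '[-1, -1, -1]'

```text
time: 49.55
tool_pos: [0.4633, 0.2804, 0.2491]
ee_rot: [-3.141, -0.001, -0.152]
wrist_force: [-0.4, -0.8, -1.6]
width: 0.0434
finger_force: 30.3
```

Emit:
play_rows --translation '[[0, 0, 0.03], [0, 0, 0.03], [0, 0, 0], [0, 0, 0]]' --twist '[[0, 0, 0], [0, 0, 0], [0, 0, 0], [0, 0, 0]]' --gripper '[-1, -1, -1, -1]'

```text
time: 49.95
tool_pos: [0.4632, 0.2803, 0.2467]
ee_rot: [-3.141, -0.0, -0.152]
wrist_force: [-1.0, 0.8, 2.3]
width: 0.0439
finger_force: 30.3
```

Emit:
play_rows --translation '[[0, 0, 0], [0, 0, 0], [0, 0, 0], [0, 0, -0.4], [0, 0, -0.8], [0, 0, -1], [0, 0, -1], [0, 0, -1]]' --twist '[[0, 0, 0], [0, 0, 0], [0, 0, 0], [0, 0, 0], [0, 0, 0], [0, 0, 0], [0, 0, 0], [0, 0, 0]]' --gripper '[0.22, 0.22, 0.22, 0.22, 0.22, 0.22, 0.22, 0.22]'

```text
time: 50.75
tool_pos: [0.4628, 0.2802, 0.4151]
ee_rot: [3.141, 0.001, -0.152]
wrist_force: [0.0, 0.8, 0.3]
width: 0.0575
finger_force: 0.0
```

Emit:
play_rows --translation '[[-0.1, -0.9, 0], [-0.1, -0.9, 0], [-0.1, -0.9, 0], [-0.1, -0.9, 0], [0, 0, 0], [0, 0, 0], [0, 0, 0]]' --twist '[[0, 0, 0], [0, 0, 0], [0, 0, 0], [0, 0, 0], [0, 0, 0], [0, 0, 0], [0, 0, 0]]' --gripper '[0.5, 0.5, 0.5, 0.5, 0.5, 0.5, 0.5]'

```text
time: 51.45
tool_pos: [0.4693, 0.4242, 0.4142]
ee_rot: [3.141, -0.0, -0.153]
wrist_force: [0.6, 0.5, 0.1]
width: 0.0705
finger_force: 0.0
```

```bash
python3 - <<'E'
from h import *
im=robot.snapshot('side'); t=robot.snapshot('top')
a=cv2.resize(im[130:400,140:510],(520,380),interpolation=2); b=cv2.resize(t[180:340,130:490],(780,347),interpolation=2)
cv2.imwrite('pics/fs.png',cv2.resize(im[130:400,140:510],(800,584),interpolation=2)[:,:,::-1])
for n in ['float','chip_a','offcut','pin_tin','tape_reel','pot_1']:
  for c in ['side','top']: print(c,n,[( [round(x,3) for x in d['centre']],round(d['score'],2)) for d in robot.spot_point(n,c)])
E
```

```text
side float [([0.416, -0.345, -0.001], 0.77)]
top float [([0.415, -0.344, 0.001], 0.59)]
side chip_a [([0.688, -0.315, 0.003], 0.65)]
top chip_a [([0.649, -0.395, 0.001], 0.68), ([0.678, -0.316, 0.004], 0.68), ([0.513, 0.165, 0.004], 0.53)]
side offcut [([0.658, -0.34, -0.005], 0.74)]
top offcut [([0.65, -0.339, -0.004], 0.89)]
side pin_tin [([0.783, 0.07, 0.001], 0.96)]
top pin_tin [([0.783, 0.069, -0.002], 0.96), ([0.584, 0.156, 0.002], 0.26)]
side tape_reel [([0.499, -0.506, 0.002], 0.57)]
top tape_reel [([0.495, -0.505, -0.001], 0.74)]
side pot_1 [([0.358, -0.153, 0.002], 0.92)]
top pot_1 [([0.364, -0.149, -0.001], 0.52)]
```

View pics/fs.png

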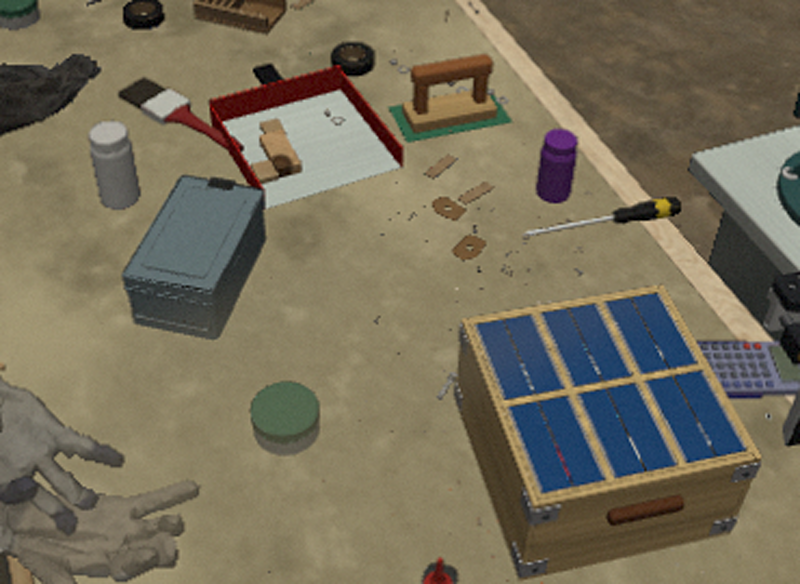

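The offcut and both chips lie in the pan (245–300, 120–180). The float stands on its mat (450,95), and the only pot left out is the purple look-alike (557,165). The tin and reel haven't moved, so I'm handing it in.

```bash
python3 -c "
from bench import robot
print(robot.close_job())"
```

```text
the job is handed in; nothing more can be done
None
```

The job is handed in (no verdict was shown): the offcut and both chips are in the dustpan, all three pots stand in empty bays of their own, the float is on its mat, and the tin, reel and purple look-alike are where they were.

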